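Sort tape-winder changeover parts

TASK

Clear up the changeover parts in front of the winder: stand both plain guide rollers on end in the blue rectangular tray, stand the flanged bobbin on end in the round steel dish, and stack the two cardboard tape cores flat on the spindle, the wide one at the bottom and the narrow one on top of it. Leave the screwdriver and the jar where they are.

Things in the scene. Friction and masses are not known exactly. Their poses are not given: they have to be found in the camera images.
- roller_a: solid smooth aluminium guide roller (plain straight cylinder, no flanges), 32 mm diameter, 44 mm tall, about 90 g, standing on end at the start. Origin at its centre (22 mm above its underside), z along its axis. One of two identical rollers; they are interchangeable.
- roller_b: solid smooth aluminium guide roller (plain straight cylinder, no flanges), 32 mm diameter, 44 mm tall, about 90 g, standing on end at the start. Origin at its centre (22 mm above its underside), z along its axis. One of two identical rollers; they are interchangeable.
- core_wide: wide cardboard tape core, a ring lying flat: 58 mm outer diameter, 30 mm hole, 20 mm high, about 50 g. Origin at its centre (10 mm above its underside), z along its axis.
- core_narrow: narrow cardboard tape core, a ring lying flat: 42 mm outer diameter, the same 30 mm hole, 20 mm high, about 30 g. Origin at its centre (10 mm above its underside), z along its axis.
- bobbin: small black plastic bobbin, standing on end: 36 mm tall, an 8 mm thick flange of 40 mm diameter at each end and a 22 mm diameter waist between them, about 40 g. Can be gripped across its flanges. Origin at its centre (18 mm above its underside), z along its axis.
- tray: shallow blue plastic rectangular tray, fixed to the bench, for the rollers: outside 120 mm along its x, 140 mm along its y, 30 mm high, walls and floor 4 mm thick, so inside it is 112 x 132 mm; open on top, room for both rollers side by side along y. Origin on the bench under its centre.
- dish: shallow round steel dish, fixed to the bench, for the bobbin: 130 mm outer diameter at the rim, 25 mm high, wall 3 mm, floor 4 mm thick. Origin on the bench under its centre.
- spindle: steel spindle stand, fixed to the bench, for the cores: a disc base of 90 mm diameter, 8 mm thick, with an upright post of 14 mm diameter at its centre, its tapered top 58 mm above the bench. Origin on the bench under its centre, z along the post.
- screwdriver: screwdriver lying on the bench, about 200 mm long; a bystander, not to be moved. Origin near its middle, on its underside; x along it from handle to tip.
- jar: closed amber glass jar with a white lid, 54 mm diameter, 70 mm tall, standing; a bystander, not to be moved. Origin at the centre of its underside.
There are look-alikes about, which are no part of the job. Leave any orange or pink look-alike of the roller_b alone. Of the things that look like the bobbin, the larger one is meant.

How it is judged:
At the end, for the whole second after the job is handed in: Rollers on end on the tray floor, bobbin on end on the dish floor within 50 mm of its centre (all within 0.2 rad); wide core flat on the spindle base, narrow one flat on it, both round the post; all released, at rest. Screwdriver and jar never moved over 30 mm, jar not tipped (x of roller_a in the frame of tray between -0.056 and 0.056 m and y of roller_a in the frame of tray between -0.066 and 0.066 m and z of roller_a in the frame of tray between 0.02 and 0.032 m and angle between the z axis of each of roller_a, roller_b and the z axis of tray, either way round below 0.2 rad and x of roller_b in the frame of tray between -0.056 and 0.056 m and y of roller_b in the frame of tray between -0.066 and 0.066 m and z of roller_b in the frame of tray between 0.02 and 0.032 m and horizontal distance between bobbin and dish below 0.05 m and z of bobbin in the frame of dish between 0.016 and 0.028 m and angle between the z axis of bobbin and the z axis of dish, either way round below 0.2 rad and horizontal distance between each of core_wide, core_narrow and spindle below 0.015 m and z of core_wide in the frame of spindle between 0.013 and 0.023 m and angle between the z axis of each of core_wide, core_narrow and the z axis of spindle, either way round below 0.15 rad and z of core_narrow in the frame of spindle between 0.033 and 0.043 m and linear speed of each of roller_a, roller_b, core_wide, core_narrow, bobbin below 0.02 m/s); the robot touches nothing.
It fails at once if the screwdriver was moved more than 30 mm (distance of screwdriver from where it was at the start of the episode above 0.03 m).
It fails at once if the jar was moved more than 30 mm or tipped over (distance of jar from where it was at the start of the episode above 0.03 m or angle between jar's own z axis and vertical above 0.5 rad).
It also fails if it takes over 109 s, if anything falls off the work surface, if the arm or the gripper's body presses on something with over 40 N, if the wrist force passes 120 N, or if a joint passes its speed limit or range.

ROBOT

A 7-joint arm with a two-finger parallel gripper is mounted at the origin on the work surface. World frame = base frame: x ahead of the robot, y to its left, z up, the work surface at z = 0. Lengths are in m, angles in rad, forces in N, time in s.
With the tool pointing down it reaches from about 0.4 to 0.9 m from the base axis. Payload 5.6 kg.
Tool frame: the origin (TCP) lies midway between the tips of the shut fingers; the grasp point (between the pads) lies 19 mm behind it; z points along the fingers, y is the line along which they close (so a half turn about z gives the same grasp; the last joint's range is limited). The gripper opens to 92 mm and grips with 3 to 60 N. Pads are 20 mm wide; open, the fingers measure 128 mm over their backs; the gripper's body (75 mm by 189 mm) begins 69 mm behind the grasp point.
Start: joints at [1.296, 0.468, -0.012, 1.603, 0.006, 1.071, -0.056], TCP at [0.149, -0.633, 0.215] pointing down, gripper open.
Joint ranges: [-2.53, 2.53], [-0.31, 2.02], [-1.57, 1.55], [0.28, 2.44], [-1.29, 4.43], [0.15, 1.84], [-2.92, 2.92]. Speed limits (rad/s): [2.57, 2.57, 3.14, 3.14, 3.14, 3.14, 3.14].

INTERFACE

Orientations are given as a 3x3 rotation matrix whose columns are the frame's x, y, z axes.
In Python, from station import env, effector, solver, viewer, workorder, search_frame, tip_of gives the robot as it stands. Calls block until the motion is done:
- env.reach(position, orientation): joint-space move of the TCP to a pose.
- env.movel(position, frame=None, rate=0.15): straight line of the TCP; frame=None keeps the orientation; rate is the mean speed in m/s.
- env.goto_joints(angles): joint-space move.
- effector.release() and effector.grasp(squeeze=None): open the fingers fully, or close them until they stop; squeeze is the grip in N (None keeps the last).
- env.pause(seconds).
- solver.inverse_kinematics(position, orientation): joint angles nearest the present ones, or None.
- env.sense(): the state.
- viewer.read_camera(name): name is "scene" or "top" or "wrist"; returns (picture, depth): 420x560x3 uint8, red, green, blue; 420x560 float32, m along the optical axis (not along the pixel's ray), 0 where there is no reading.
- viewer.camera_info(name): a dict with "intrinsics" (3x3 intrinsics, pixels), "eye" and "rotation" of the camera in the world; the wrist camera has in their place "T_tool_cam" (4x4, takes a point from camera to tool coordinates, whose origin is the TCP and whose axes are the flange's). Camera axes: x right, y up, looking along -z (the intrinsics and any distortion apply to the point x, -y, -z); pixel columns grow to the right and rows downward; lengths in m; the calibration is good to about 2 mm. A picture is of the moment at which its call begins: read the wrist's pose just before it. camera_info takes no time and is no camera call.
A pose or a line that the arm cannot do raises env.PlanningError and nothing moves.
- workorder.finish_job(): hands the job in; it is judged then, once.
Trained networks look in the newest picture that a camera, given by its name, has taken for a name from the list of things; names that differ only in an ending like _2 or _b are one class to them, and where a whole thing is asked for, a point or a joint stands for the part that bears it (a point fixed in the world has none). Each returns a list of dicts, best first, with "score" (0 to 1); they miss things now and then, are a little off and sometimes report something else, mostly with a low value. They report only what shows in the picture. A call takes as long as a camera call. They do not tell look-alikes from the thing itself.
- search_frame(camera, name): "at" ([x, y, z] in m, in world coordinates, good to about 4 mm: the middle of the surface that is visible of it).
- tip_of(camera, name): "at" ([x, y, z] in m, in world coordinates, good to about 4 mm: a listed point, or the origin of a listed thing).
The state is a dict: "t": time; "joint_positions": joint angles; "joint_velocities": joint speeds; "tau": joint torques, N m; "ee_pos": TCP position; "tcp_rot": TCP orientation; "wrist_force": force on the tool from outside, world axes, zero at the start; "moment": the same for the moment, N m; "gripper_width": finger opening in m; "grasp_force": force on a finger pad.
Only numpy, scipy, OpenCV 4.12 (cv2) and the standard library are available. Lean on these libraries where they do the work, as an engineer would, in place of code of your own. Each camera call takes 0.05 s, during which the arm holds its last target. There are 200 camera calls.

## Working session

There is one attempt and no reset: what is moved stays moved. The work goes in short steps, each a Python script; the robot and the scene stay as the last script left them, time stands still between calls to the robot, and variables do not carry over. Pictures are saved under pics/ and viewed, at most 14 in all, crops included, and the job is handed in when it is done.

```bash
ls; mkdir -p pics
cat > h.py <<'E'
import numpy as np, cv2
from station import env, effector, solver, viewer, workorder, search_frame, tip_of
def snap(c,name):
    s=env.sense(); im,d=viewer.read_camera(c); cv2.imwrite(f'pics/{name}.png',im[:,:,::-1]); np.save(f'pics/{name}_d.npy',d); return s,im,d
def pose(c,s=None):
    i=viewer.camera_info(c)
    if 'eye' in i: return np.array(i['intrinsics']),np.array(i['rotation']),np.array(i['eye'])
    T=np.array(i['T_tool_cam']); R=np.array(s['tcp_rot']); return np.array(i['intrinsics']),R@T[:3,:3],R@T[:3,3]+np.array(s['ee_pos'])
def px(c,p,s=None):
    K,R,e=pose(c,s); q=R.T@(np.array(p)-e); q=K@np.array([q[0],-q[1],-q[2]]); return q[:2]/q[2]
def cloud(c,d,s=None):
    K,R,e=pose(c,s); v,u=np.indices(d.shape); x=(u-K[0,2])/K[0,0]*d; y=(v-K[1,2])/K[1,1]*d
    return np.stack([x,-y,-d],-1)@R.T+e
E
python3 - <<'E'
from h import *
for c in ('scene','top'):
    snap(c,c+'0'); i=viewer.camera_info(c); print(c,np.round(i['eye'],3),[k for k in i])
    for n in ['roller_a','core_wide','core_narrow','bobbin','tray','dish','spindle','screwdriver','jar']:
        for r in search_frame(c,n): print(n,round(r['score'],2),np.round(r['at'],3),px(c,r['at']).astype(int))
a=cv2.imread('pics/top0.png');cv2.imwrite('pics/top0b.png',cv2.resize(a,(800,600)))
E
```

```text
pics
scene [1.177 0.144 1.028] ['intrinsics', 'eye', 'rotation']
roller_a 0.74 [ 0.38  -0.225  0.033] [206 171]
roller_a 0.71 [0.508 0.108 0.041] [328 232]
roller_a 0.62 [0.355 0.165 0.034] [360 186]
roller_a 0.6 [0.416 0.124 0.04 ] [340 202]
core_wide 0.8 [ 0.448 -0.008  0.021] [284 208]
core_wide 0.43 [ 0.286 -0.42   0.018] [148 139]
core_narrow 0.65 [0.402 0.242 0.017] [389 210]
bobbin 0.71 [ 0.459 -0.114  0.039] [240 201]
tray 0.64 [ 0.65  -0.023  0.   ] [260 284]
dish 0.78 [0.522 0.362 0.003] [437 263]
spindle 0.57 [ 0.536 -0.363  0.002] [136 219]
screwdriver 0.57 [ 0.286 -0.416  0.017] [149 139]
jar 0.38 [ 0.652 -0.022  0.002] [261 284]
top [ 0.224 -0.029  1.336] ['intrinsics', 'eye', 'rotation']
roller_a 0.67 [0.499 0.104 0.043] [244 201]
roller_a 0.63 [0.341 0.159 0.041] [217 254]
roller_a 0.53 [ 0.372 -0.227  0.044] [358 259]
roller_a 0.47 [0.406 0.122 0.045] [234 232]
core_narrow 0.44 [0.394 0.236 0.017] [194 233]
bobbin 0.65 [ 0.471 -0.2    0.023] [350 224]
bobbin 0.59 [ 0.444 -0.111  0.036] [318 229]
tray 0.97 [ 0.657 -0.017  0.005] [293 156]
dish 0.59 [0.53  0.367 0.009] [157 183]
spindle 0.84 [ 0.526 -0.365  0.012] [408 212]
screwdriver 0.97 [ 0.276 -0.418  0.021] [423 303]
jar 0.73 [0.683 0.229 0.072] [209 131]
```

View pics/top0b.png

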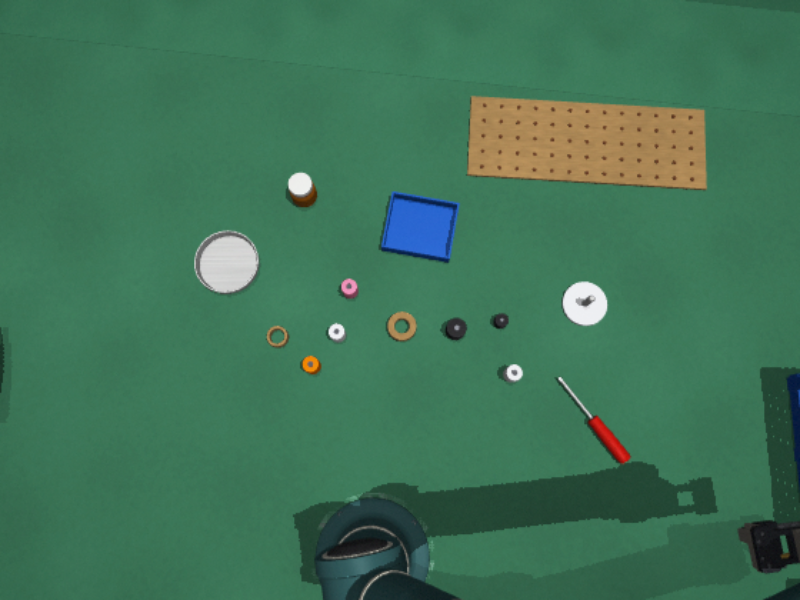

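View pics/scene0.png

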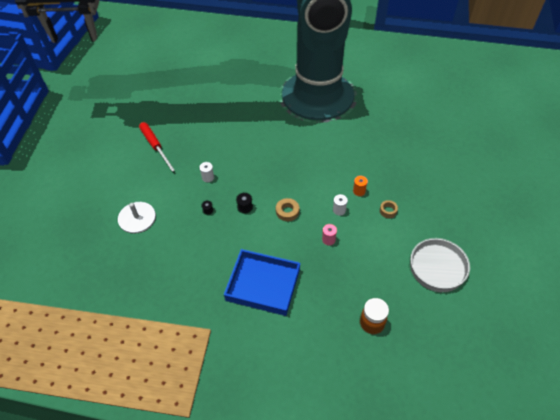

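Top view (800x600): the white plain rollers are at (336,332) and (513,373), with a pink look-alike at (349,288) and an orange one at (310,364). The large black bobbin is at (456,328) and its small look-alike at (500,320). The wide core is at (402,326) and the narrow one at (277,336). The tray, dish and spindle are at (420,227), (226,262) and (585,303). I choose the two white rollers and the larger black bobbin, then refine from depth and check in a crop.

Run:
```python
from h import *
G=dict(rA=(.38,-.225,.044),rB=(.41,.122,.044),wide=(.446,-.008,.02),narrow=(.396,.238,.02),bob=(.449,-.112,.036),small=(.468,-.195,.02),tray=(.655,-.02,.03),dish=(.525,.365,.025),spin=(.53,-.365,.008),jar=(.683,.229,.07))
rad=dict(tray=.12,dish=.09,spin=.07)
for c in('top','scene'):
    d=np.load(f'pics/{c}0_d.npy'); P=cloud(c,d).reshape(-1,3); P=P[d.ravel()>0]
    n=P[(abs(P[:,0]-.45)<.2)&(abs(P[:,1])<.3)]; print(c,'bench z',np.median(n[:,2]))
    for k,g in G.items():
        q=P[np.hypot(P[:,0]-g[0],P[:,1]-g[1])<rad.get(k,.04)]; zs=np.percentile(q[:,2],99)
        t=q[(q[:,2]>g[2]*.75)&(q[:,2]<g[2]*1.3+.003)] 
        if len(t)<5: print(k,'few',zs);continue
        (cc,r)=cv2.minEnclosingCircle(t[:,:2].astype(np.float32)); R=cv2.minAreaRect(t[:,:2].astype(np.float32))
        print(k,len(t),'z',np.round(zs,3),'circ',np.round(cc,3),round(r,3),'rect',np.round(R[0],3),np.round(R[1],3),round(R[2],1))
a=cv2.imread('pics/top0.png')[195:275,180:375];b=cv2.imread('pics/scene0.png')[130:250,190:410]
a=cv2.resize(a,(780,320),interpolation=2);b=cv2.resize(b[20:],(594,270),interpolation=2)
o=np.zeros((600,800,3),np.uint8);o[:320,:780]=a;o[325:595,:594]=b;cv2.imwrite('pics/crop.png',o)
```

```text
top bench z 0.0004819943910212565
rA 113 z 0.048 circ [ 0.37 -0.23] 0.016 rect [ 0.37 -0.23] [0.03  0.031] 41.2
rB 106 z 0.049 circ [0.41 0.12] 0.016 rect [0.409 0.119] [0.029 0.03 ] 70.7
wide 228 z 0.025 circ [ 0.44  -0.005] 0.029 rect [ 0.44  -0.005] [0.055 0.057] 4.5
narrow 83 z 0.024 circ [0.391 0.238] 0.021 rect [0.391 0.238] [0.039 0.04 ] 49.7
bob 160 z 0.041 circ [ 0.445 -0.112] 0.02 rect [ 0.444 -0.112] [0.038 0.038] 51.8
small 70 z 0.028 circ [ 0.474 -0.2  ] 0.013 rect [ 0.473 -0.199] [0.024 0.025] 51.6
tray 308 z 0.032 circ [ 0.648 -0.019] 0.092 rect [ 0.649 -0.019] [0.14  0.124] 86.1
dish 194 z 0.027 circ [0.53  0.361] 0.066 rect [0.529 0.362] [0.129 0.127] 10.3
spin 559 z 0.053 circ [ 0.53  -0.365] 0.068 rect [ 0.53  -0.366] [0.117 0.134] 36.9
jar 233 z 0.075 circ [0.693 0.228] 0.025 rect [0.693 0.228] [0.047 0.046] 7.3
scene bench z -0.00038316406307481454
rA 120 z 0.046 circ [ 0.372 -0.228] 0.018 rect [ 0.372 -0.228] [0.033 0.03 ] 3.1
rB 138 z 0.045 circ [0.413 0.121] 0.018 rect [0.412 0.121] [0.03  0.032] 58.8
wide 262 z 0.023 circ [ 0.443 -0.005] 0.03 rect [ 0.443 -0.003] [0.059 0.054] 11.7
narrow 106 z 0.022 circ [0.393 0.24 ] 0.022 rect [0.394 0.238] [0.041 0.039] 4.7
bob 187 z 0.038 circ [ 0.447 -0.113] 0.021 rect [ 0.448 -0.111] [0.039 0.037] 12.3
small 88 z 0.026 circ [ 0.475 -0.2  ] 0.015 rect [ 0.476 -0.199] [0.028 0.025] 16.0
tray 593 z 0.031 circ [ 0.648 -0.018] 0.092 rect [ 0.65  -0.019] [0.141 0.124] 86.2
dish 358 z 0.026 circ [0.532 0.362] 0.066 rect [0.532 0.362] [0.127 0.131] 86.9
spin 528 z 0.052 circ [ 0.532 -0.366] 0.046 rect [ 0.532 -0.364] [0.088 0.089] 73.9
jar 466 z 0.073 circ [0.696 0.229] 0.025 rect [0.696 0.23 ] [0.047 0.048] 64.2
```

View pics/crop.png

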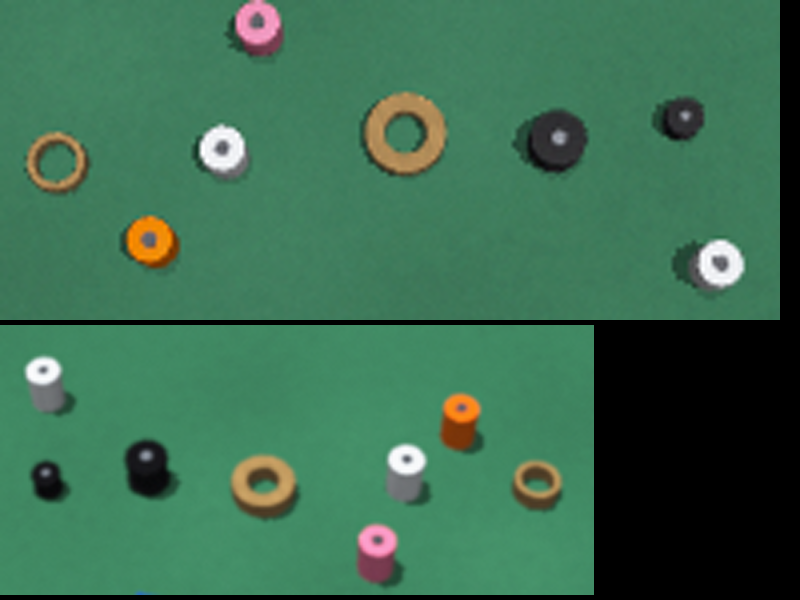

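The crop confirms the choices: white rollers at (222,150) and (718,264), large bobbin at (557,140), wide core at (404,133) and thin narrow core at (57,162). I start with the wide core.

```bash
cat >> h.py <<'E'
def rot(a):
    y=np.array([np.cos(a),np.sin(a),0]); z=np.array([0,0,-1.]); return np.stack([np.cross(y,z),y,z],1)
def hover(xy,z,a):
    q0=np.array(env.sense()['joint_positions']); best=None
    for b in (a,a+np.pi):
        q=solver.inverse_kinematics([*xy,z],rot(b))
        if q is not None and (best is None or abs(np.array(q)-q0).max()<best[0]): best=(abs(np.array(q)-q0).max(),b)
    env.reach([*xy,z],rot(best[1]))
def pick(xy,z,a,H=.15,sq=20):
    hover(xy,H,a); env.movel([*xy,z]); effector.grasp(sq); s=env.sense(); print('w',s['gripper_width'],'f',s['grasp_force'])
    env.movel([*xy,H],rate=.2); s=env.sense(); print('lifted w',s['gripper_width'],s['grasp_force'],'t',s['t'])
def place(xy,z,a,H=.15):
    hover(xy,H,a); env.movel([*xy,z],rate=.12); print('F',np.round(env.sense()['wrist_force'],1)); effector.release(); env.movel([*xy,H],rate=.2); print('t',env.sense()['t'])
E
python3 - <<'E'
from h import *
print(env.sense()['t'])
pick((.442,-.005),.006,0)
place((.531,-.365),.0155,0)
snap('wrist','w1')
E
```

```text
1.0
w 0.05766767463887017 f 20.00058597419411
lifted w 0.05810021182788772 19.99989524949342 t 6.05
F [ 0.7 -0.3 -0.4]
t 10.1917
```

View pics/w1.png

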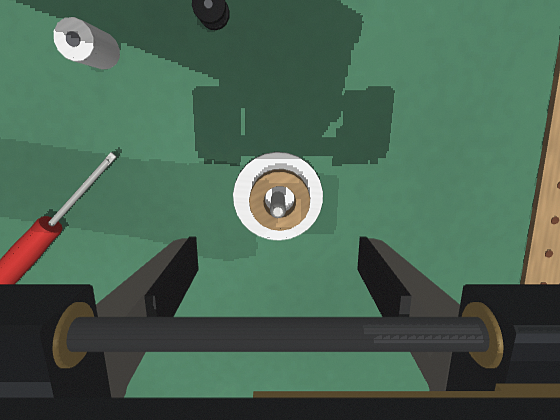

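The wide core sits flat around the post, at (279,200) in the wrist view. About 9 s per part leaves plenty of time. Next are the narrow core and the rollers.

Run:
```python
from h import *
pick((.392,.239),.006,0,sq=12)
place((.531,-.365),.0355,0)
snap('wrist','w2')
pick((.371,-.229),.028,-np.pi/4)
tc=np.array([.649,-.019]); ty=np.array([.07,.998])
place(tc-.032*ty,.0345,np.radians(-4))
snap('wrist','w3')
cv2.imwrite('pics/w23.png',cv2.resize(np.hstack([cv2.imread('pics/w2.png'),cv2.imread('pics/w3.png')]),(800,300)))
```

```text
w 0.04183569980613559 f 11.999982031993568
lifted w 0.041366470703985726 11.999947987496853 t 15.25
F [-0.2  0.4 -0.4]
t 20.15
w 0.03133150759126338 f 19.994377183265897
lifted w 0.031257898753682074 19.992924934940675 t 23.7167
F [-0.2  0.  -0.1]
t 27.7917
```

View pics/w23.png

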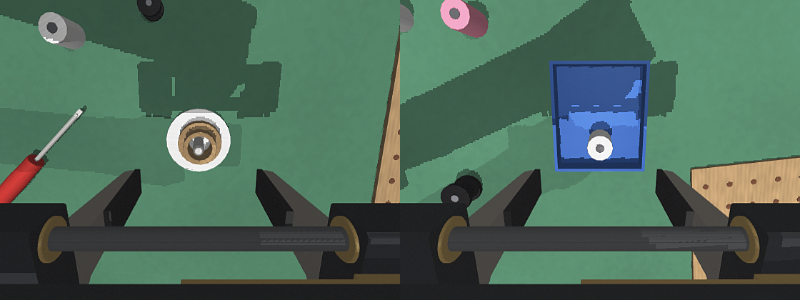

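The narrow core is on top around the post at (199,145), left half. The roller stands in the tray at (600,148), right half. Next are the second roller and the bobbin.

Run:
```python
from h import *
pick((.411,.120),.028,np.pi/2)
tc=np.array([.649,-.019]); ty=np.array([.07,.998])
place(tc+.032*ty,.0345,np.radians(-4))
pick((.446,-.112),.024,0)
place((.531,.362),.030,np.pi/2)
hover((.45,.42),.35,0)
for c in('top','scene'):
    snap(c,c+'1'); 
    for n in ['screwdriver','jar']:
        for r in search_frame(c,n)[:1]: print(n,round(r['score'],2),np.round(r['at'],3))
G=dict(r1=(*(tc-.032*ty),.048),r2=(*(tc+.032*ty),.048),bob=(.531,.362,.04),narrow=(.531,-.365,.048),jar=(.694,.229,.07))
for c in('top','scene'):
    d=np.load(f'pics/{c}1_d.npy'); P=cloud(c,d).reshape(-1,3); P=P[d.ravel()>0]
    for k,g in G.items():
        q=P[np.hypot(P[:,0]-g[0],P[:,1]-g[1])<.035]; t=q[abs(q[:,2]-g[2])<.007]
        cc,r=cv2.minEnclosingCircle(t[:,:2].astype(np.float32)) if len(t)>3 else ((0,0),0)
        print(c,k,len(t),'z',np.round(np.median(t[:,2]),3),np.round(cc,3),round(r,3))
a=cv2.imread('pics/scene1.png')
cv2.imwrite('pics/s1c.png',np.vstack([cv2.resize(a[190:340,100:240],None,fx=2,fy=2)[:, :],]) if 0 else cv2.resize(a[120:340,90:490],(800,440)))
```

```text
w 0.030998789739665404 f 19.999998273560777
lifted w 0.031176109445470834 19.999876802321523 t 31.625
F [ 0.3 -0.3 -1.4]
t 35.475
w 0.03863065574364692 f 20.000025629997253
lifted w 0.0387856076322786 19.99990224838257 t 39.05
F [-0.4  0.6 -1.3]
t 43.6
screwdriver 0.98 [ 0.278 -0.418  0.026]
jar 0.68 [0.682 0.228 0.071]
screwdriver 0.85 [ 0.283 -0.416  0.018]
jar 0.91 [0.708 0.232 0.068]
top r1 0 z nan [0 0] 0
top r2 94 z 0.048 [0.65  0.013] 0.016
top bob 11 z 0.041 [0.516 0.364] 0.011
top narrow 113 z 0.047 [ 0.531 -0.365] 0.021
top jar 218 z 0.07 [0.693 0.23 ] 0.025
scene r1 156 z 0.047 [ 0.648 -0.052] 0.017
scene r2 163 z 0.047 [0.654 0.014] 0.016
scene bob 240 z 0.039 [0.533 0.364] 0.021
scene narrow 145 z 0.046 [ 0.534 -0.364] 0.023
scene jar 426 z 0.069 [0.695 0.229] 0.025
  return _methods._mean(a, axis=axis, dtype=dtype,
  ret = ret.dtype.type(ret / rcount)
```

View pics/s1c.png

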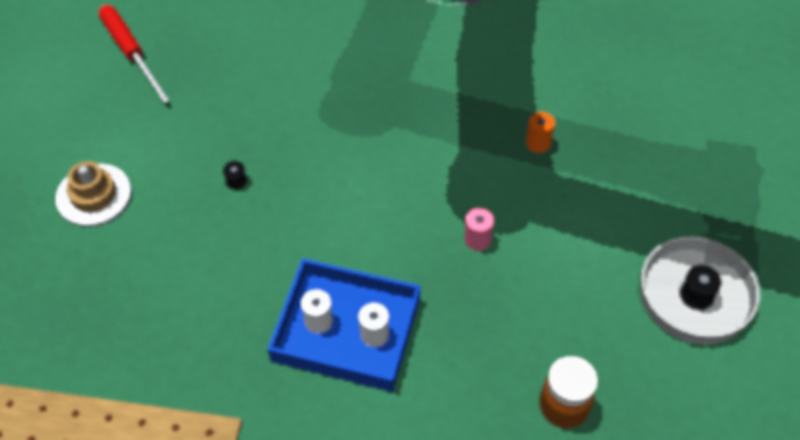

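The scene picture shows both rollers upright in the tray at (316,310) and (373,325). The bobbin stands in the dish at (701,287), and the cores are stacked on the spindle at (90,187). The scene-camera depth heights match; the top camera gave no reading on one roller and only a partial one on the bobbin. The screwdriver and jar are unmoved.

```bash
python3 -c "
from h import *
print(workorder.finish_job(), env.sense()['t'])"
```

```text
the job is handed in; nothing more can be done
the job is handed in; nothing more can be done
```

I handed the job in about 45 s into the 109 s limit: both rollers stand in the tray, the bobbin stands in the dish, the narrow core sits on the wide one on the spindle, and the screwdriver and jar are where they started; the hand-in returned no verdict.

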